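# Open the sprung gate of the ripening cage and hold it wide

## Robot

A 6-joint arm with a two-finger parallel gripper is mounted at the origin on the work surface; the furniture and walls round the work are solid. World frame = base frame: x ahead of the robot, y to its left, z up, the work surface at z = 0. Lengths are in m, angles in degrees, forces in N, time in s.
With the tool pointing down it reaches from about 0.325 to 0.85 m from the base axis. Payload 15.5 kg.
Tool frame: the origin (TCP) lies midway between the tips of the shut fingers; the grasp point (between the pads) lies 19 mm behind it; z points along the fingers, y is the line along which they close (so a half turn about z gives the same grasp; the last joint's range is limited). The gripper opens to 91 mm and grips with 3 to 60 N. Pads are 32 mm wide; open, the fingers measure 118 mm over their backs; the gripper's body (76 mm by 178 mm) begins 60 mm behind the grasp point.
Start: joints at [-5.472, 28.281, 77.091, -0, 74.628, -5.472], TCP at [0.625, 0, 0.214] pointing down, gripper open.
Joint ranges: [-166.48, 166.48], [-47.26, 123.95], [12.59, 153.08], [-70.14, 250.14], [6.76, 159.57], [-176.63, 176.63]. Speed limits (degrees/s): [108.29, 108.29, 147.25, 172.46, 172.46, 172.46].

## Interface

Orientations are given as a 3x3 rotation matrix whose columns are the frame's x, y, z axes.
In Python, from bench import ctrl gives the robot as it stands. The module is installed in compiled form; this text tells all that it offers. Calls block until the motion is done:
- ctrl.goto(position, orientation): joint-space move of the TCP to a pose.
- ctrl.move_l(position, vel=0.15, ori=None, contact_N=None): straight line of the TCP; ori=None keeps the orientation; vel is the mean speed in m/s. With contact_N (N) it stops when the force on the tool has changed by that much, and returns True; else False.
- ctrl.movej(angles): joint-space move.
- ctrl.command_gripper(opening): opening from 0.0 (shut) to 1.0 (fully open); the grip force is fixed at half the most; returns when the fingers have stopped.
- ctrl.sleep(seconds).
- ctrl.ik(position, orientation): joint angles nearest the present ones, or None.
- ctrl.read_camera(name): name is "scene" or "side" or "wrist"; returns the picture (400x640x3 uint8, blue, green, red); there is no depth.
- ctrl.camera_params(name): a dict with "fx", "fy", "cx", "cy" (pixels), "pose" (4x4, takes a point from camera to world coordinates); the wrist camera has in their place "T_tool_cam" (4x4, takes a point from camera to tool coordinates, whose origin is the TCP and whose axes are the flange's). Camera axes: x right, y up, looking along -z (the intrinsics and any distortion apply to the point x, -y, -z); pixel columns grow to the right and rows downward; lengths in m; the calibration is good to about 2 mm. A picture is of the moment at which its call begins: read the wrist's pose just before it. camera_params takes no time and is no camera call.
A pose or a line that the arm cannot do raises ctrl.MotionError and nothing moves.
- ctrl.sign_off(): hands the job in; it is judged then, once.
Readings, each from a call of its own:
- ctrl.current_t(): time.
- ctrl.current_q(): joint angles.
- ctrl.current_dq(): joint speeds.
- ctrl.current_effort(): joint torques, N m.
- ctrl.current_tool_pos(): TCP position.
- ctrl.current_eef_rot(): TCP orientation.
- ctrl.current_contact_force(): force on the tool from outside, world axes, zero at the start.
- ctrl.current_wrist_torque(): the same for the moment, N m.
- ctrl.current_grip_width(): opening from 0.0 (shut) to 1.0 (fully open).
- ctrl.current_grasp_force(): force on a finger pad.
Only numpy, scipy, OpenCV 4.12 (cv2) and the standard library are available. Lean on these libraries where they do the work, as an engineer would, in place of code of your own. Each camera call takes 0.05 s, during which the arm holds its last target. There are 200 camera calls.

## Task

Open the small cheese cage for the next hand: first turn the grey handle on top of the gate so that its tongue points at the short dark mark on the plate behind it; then squeeze the round-tabbed catch fully together, and only after it the square-tabbed catch. Then swing the gate out past its detent to wide open, about 80 degrees or more, and finish while still holding it there against its closing spring; leave the cheese and the things standing about where they are.

Things in the scene. Friction and masses are not known exactly. Their poses are not given: they have to be found in the camera images.
- pen: Fixed cheese cage, 190 (x) x 260 (y) x 106 mm, white floor and sides, a 60 mm deep aluminium header plate (top at z = 106 mm) over the front. Origin: centre of its underside; the gated front looks along its own -x, y runs along the front. A 66 x 70 mm floor apron with a brass detent dome juts out under the gate's swing, its middle at x -125, y -51 mm.
- gate_hinge (a point): The gate's vertical hinge line, at the height of the table; 80 mm in front (-x) of the cage's origin and 100 mm to -y; axes as pen.
- gate_swing (a joint): Swing of the barred gate (200 mm long, top rail z = 94 mm), rad: 0 closed, along the cage's +y from the hinge; grows to 1.75 swinging out to -x, counterclockwise from above. A spring shuts it (about 2 N at the handle when wide); the detent, passed at 0.65 to 0.95, adds about 2 N. Let go, it springs shut. Locked by handle and both catches (up to 0.1 rad slack).
- handle (a joint): Turn of the grey handle on the gate, rad: 0 when its tongue points along the gate away from the hinge, into the keeper; grows clockwise from above, to 2.4. At 1.1 (gate closed) the tongue points at the mark, a dark bar 14 x 3.5 mm on the header plate, 47 mm from the handle's axis. Takes 0.06 Nm, stays where left; free to turn while the gate swings.
- handle_grip (a point): On the handle's vertical axis, on the gate 185 mm from the hinge, at the height to grip (z = 142 mm). The handle is an upright grey paddle 12 mm thick (own x), 36 mm wide (own y), z = 119 to 153 mm; the steel tongue under it (8 mm wide, reaching 34 mm from the axis, z = 109 to 115 mm) points along own +y. Axes turn with the handle.
- catch_round_grip (a point): Middle of the catch with two round steel tabs (discs 30 mm across, 6 mm thick), at the height to squeeze (z = 131 mm); axes as pen. Tabs either side along y, outer faces 44 mm apart, 22 mm when squeezed, tops z = 142 mm. On the header plate 45 mm behind the gate, 45 or 128 mm from the hinge: the catches change places.
- catch_round (a joint): How far each round tab is squeezed inwards (both move together), m: 0 locked, 0.011 fully squeezed. Takes about 4 N and stays where it is left.
- catch_square_grip (a point): The same for the catch with two square steel tabs (24 mm wide, 32 mm high, tops at z = 142 mm), outer faces 44 mm apart along its own y; it stands in the other of the two places.
- catch_square (a joint): How far each square tab is squeezed inwards, m: 0 locked, 0.011 fully squeezed. Takes about 4 N and stays where it is left.
- gate: The gate itself with its handle; origin on the hinge line at table height, its y along the gate away from the hinge.
- cheese: Flat ochre cheese, 100 mm across, 33 mm high, lying on the cage's floor (z = 10 mm). Leave it there. Origin: centre of its underside.
- cheese_mould_1: Bystander: perforated white cheese mould, 76 mm across, 66 mm high. Origin: centre of its underside.
- steel_weight: Bystander: steel weight with a knob, 56 mm across, 68 mm high. Origin: centre of its underside.
- timer: Bystander: round kitchen timer, 62 mm across, 40 mm high. Origin: centre of its underside.

How it is judged (in metres and radians):
On the way, in this order (a step that is already met when the one before it is completed fails the run):
1. the handle's tongue points at the mark (within 0.17 rad) (value of joint handle between 0.93 and 1.27 rad), for 0.2 s.
2. the round-tabbed catch is squeezed together (at least 9 of 11 mm) (value of joint catch_round above 0.009 m), for 0.1 s.
3. after it, the square-tabbed catch is squeezed together (at least 9 of 11 mm) (value of joint catch_square above 0.009 m), for 0.1 s.
4. the gate is swung past its detent (1.0 rad) (value of joint gate_swing above 1 rad), for 0.1 s.
At the end, for the whole second after the job is handed in: The gate stands still at more than 1.25 rad (72 degrees) with the fingers pressing on it or gripping its handle (over 0.5 N), both catches still squeezed (over 8 mm of 11) (value of joint gate_swing above 1.25 rad and velocity of joint gate_swing between -0.1 and 0.1 rad/s and contact force between the fingers and gate above 0.5 N and value of joint each of catch_round, catch_square above 0.008 m); the arm keeps its last pose, push and grip.
It fails at once if the cheese is shifted by more than 30 mm (distance of cheese from where it was at the start of the episode above 0.03 m).
It fails at once if the mould is shifted by more than 30 mm (distance of cheese_mould_1 from where it was at the start of the episode above 0.03 m).
It fails at once if the weight is shifted by more than 30 mm (distance of steel_weight from where it was at the start of the episode above 0.03 m).
It fails at once if the timer is shifted by more than 30 mm (distance of timer from where it was at the start of the episode above 0.03 m).
It also fails if it takes over 64 s, if anything falls off the work surface, if the arm or the gripper's body presses on something with over 40 N, if the wrist force passes 120 N, or if a joint passes its speed limit or range.

## Working session

There is one attempt and no reset: what is moved stays moved. The work goes in short steps, each a Python script; the robot and the scene stay as the last script left them, time stands still between calls to the robot, and variables do not carry over. Pictures are saved under pics/ and viewed, at most 10 in all, crops included, and the job is handed in when it is done.

```bash
mkdir -p pics
python3 - <<'E'
from bench import ctrl
import cv2,numpy as np
np.set_printoptions(precision=4,suppress=True)
for n in("scene","side","wrist"):
    p=ctrl.camera_params(n);print(n,{k:v for k,v in p.items()})
    cv2.imwrite(f"pics/{n}0.png",ctrl.read_camera(n))
print(ctrl.current_tool_pos(),ctrl.current_eef_rot(),ctrl.current_t())
E
```

```text
scene {'fx': 392.987538797944, 'fy': 392.987538797944, 'cx': 321.6558067506009, 'cy': 199.8880161122362, 'pose': array([[ 0.7171,  0.3123, -0.6231, -0.2575],
       [-0.697 ,  0.3137, -0.6448, -0.7711],
       [-0.0059,  0.8967,  0.4427,  0.6429],
       [ 0.    ,  0.    ,  0.    ,  1.    ]])}
side {'fx': 507.5532553232957, 'fy': 507.5532553232957, 'cx': 324.16168814079265, 'cy': 199.0249300431584, 'pose': array([[-0.9644,  0.1162, -0.2374,  0.1413],
       [-0.2633, -0.5014,  0.8242,  1.267 ],
       [-0.0233,  0.8574,  0.5142,  0.8797],
       [ 0.    ,  0.    ,  0.    ,  1.    ]])}
wrist {'fx': 359.54514368683, 'fy': 359.54514368683, 'cx': 320.67752107565644, 'cy': 195.64790829692532, 'T_tool_cam': array([[-0.0001,  0.9683,  0.2498,  0.0703],
       [ 1.    ,  0.0001, -0.0001, -0.0005],
       [-0.0002,  0.2498, -0.9683, -0.1707],
       [ 0.    ,  0.    ,  0.    ,  1.    ]])}
[0.6247 0.     0.2135] [[-0.      1.     -0.0009]
 [ 1.      0.      0.0001]
 [ 0.0001 -0.0009 -1.    ]] 0.15
```

View pics/scene0.png

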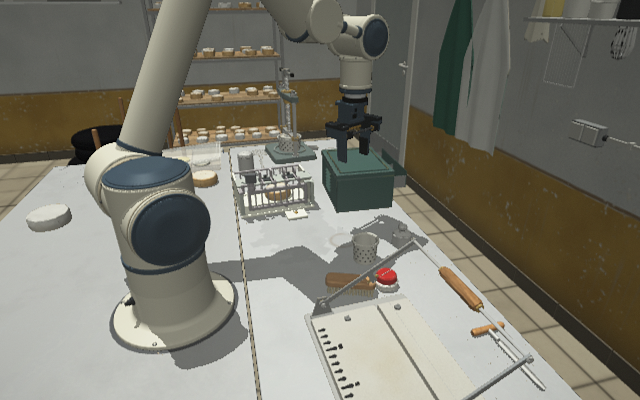

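View pics/side0.png

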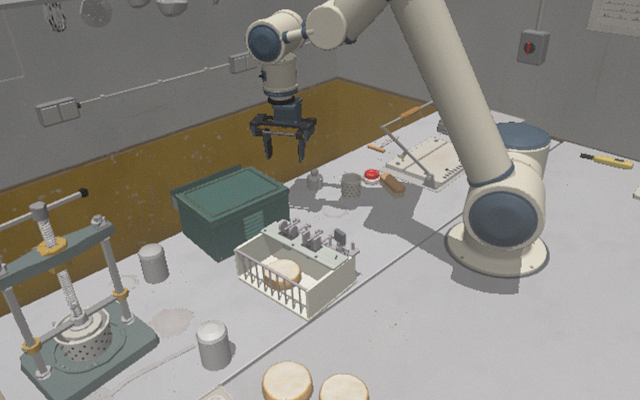

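View pics/wrist0.png

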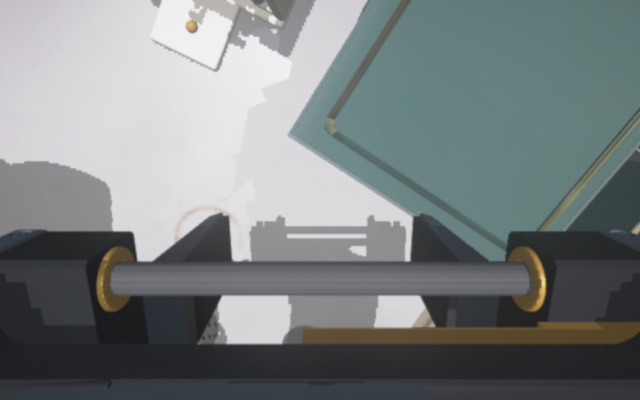

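The side view shows the cage near (295,265), with the grey paddle at about (340,238) and the catches at about (312,240) and (287,228). The wrist view shows the apron's dome at (192,26). I'll triangulate roughly, then place the wrist camera over the cage.

```bash
cat > h.py <<'E'
from bench import ctrl
import cv2,numpy as np
np.set_printoptions(precision=4,suppress=True)
F=np.diag([1.,-1,-1])
def campose(n):
    p=ctrl.camera_params(n)
    K=np.array([[p['fx'],0,p['cx']],[0,p['fy'],p['cy']],[0,0,1]])
    if n!='wrist': return K,p['pose']
    T=np.eye(4);T[:3,:3]=ctrl.current_eef_rot();T[:3,3]=ctrl.current_tool_pos()
    return K,T@p['T_tool_cam']
def ray(c,uv):
    K,T=c; d=T[:3,:3]@F@np.linalg.inv(K)@[uv[0],uv[1],1]; return T[:3,3],d/np.linalg.norm(d)
def atz(c,uv,z):
    o,d=ray(c,uv); return o+d*(z-o[2])/d[2]
def tri(obs):
    A=0;b=0
    for c,uv in obs:
        o,d=ray(c,uv);P=np.eye(3)-np.outer(d,d);A=A+P;b=b+P@o
    x=np.linalg.solve(A,b); return x,[np.linalg.norm((np.eye(3)-np.outer(d,d))@(x-o))for o,d in(ray(c,uv) for c,uv in obs)]
def proj(c,X):
    K,T=c; p=K@F@(T[:3,:3].T@(np.asarray(X)-T[:3,3])); return p[:2]/p[2]
def snap(n,f):
    c=campose(n);im=ctrl.read_camera(n);cv2.imwrite(f,im);np.savez(f[:-3]+'npz',K=c[0],T=c[1]);return c,im
def load(f):
    d=np.load(f);return d['K'],d['T']
def down(a):  # tool y axis at world angle a (deg)
    a=np.radians(a);y=np.array([np.cos(a),np.sin(a),0]);z=np.array([0,0,-1.]);return np.c_[np.cross(y,z),y,z]
E
python3 - <<'E'
from h import *
s=campose('side');w=campose('wrist')
print('dome',atz(w,(192,26),.012),'apron corner',atz(w,(216,70),.006),atz(w,(152,40),.006))
print('handle',atz(s,(340,236),.14),'c1',atz(s,(312,240),.13),'c2',atz(s,(287,228),.13))
print('rear corners',[atz(s,u,.106) for u in((236,262),(305,288),(353,257))], 'box bottom',atz(s,(218,252),0),'top nr corner',[atz(s,(218,209),z) for z in(.12,.15,.18)])
E
```

```text
dome [0.5014 0.1413 0.012 ] apron corner [0.5197 0.1021 0.006 ] [0.4592 0.1299 0.006 ]
handle [0.3961 0.2474 0.14  ] c1 [0.4644 0.2671 0.13  ] c2 [0.5438 0.2304 0.13  ]
rear corners [array([0.6314, 0.3682, 0.106 ]), array([0.4368, 0.4202, 0.106 ]), array([0.3549, 0.2809, 0.106 ])] box bottom [0.7687 0.214  0.    ] top nr corner [array([0.7721, 0.1708, 0.12  ]), array([0.7472, 0.214 , 0.15  ]), array([0.7223, 0.2573, 0.18  ])]
```

Run:
```python
import cv2
a=cv2.imread('pics/side0.png')[160:320,160:380];cv2.imwrite('pics/crop1.png',cv2.resize(a,None,fx=3.5,fy=3.5,interpolation=cv2.INTER_CUBIC))
```

```text
(no output)
```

View pics/crop1.png

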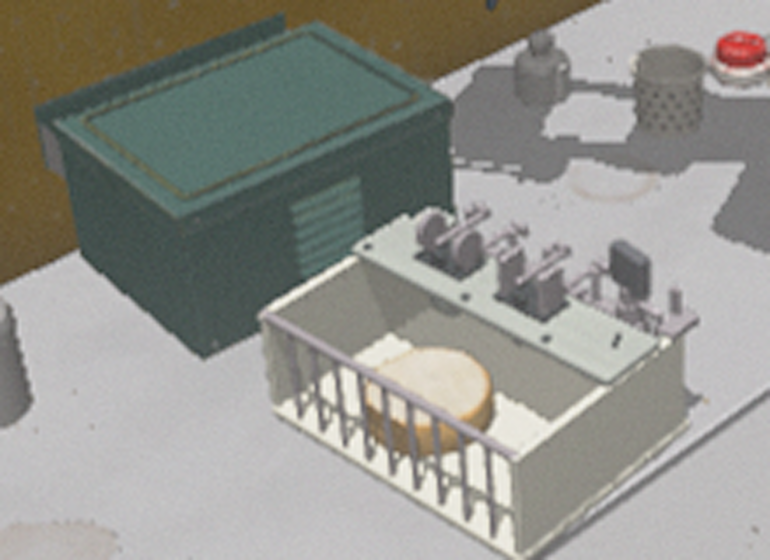

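Round-tabbed catch near the hinge (crop 447,240), square one in the middle (crop 530,275), paddle at (630,270), mark at (616,340); the box is about 0.15 m high. Next, two wrist views aligned with the front.

Run:
```python
from h import *
R=down(-25)
ims=[]
for i,(c) in enumerate([(.45,.235),(.55,.17)]):
    p=np.r_[np.array(c)-.07*R[:2,0],.29]
    ctrl.goto(p,R); ctrl.sleep(.3); c,im=snap('wrist',f'pics/w{i+1}.png'); ims.append(im)
print(ctrl.current_t())
```

```text
2.475
```

View pics/w1.png

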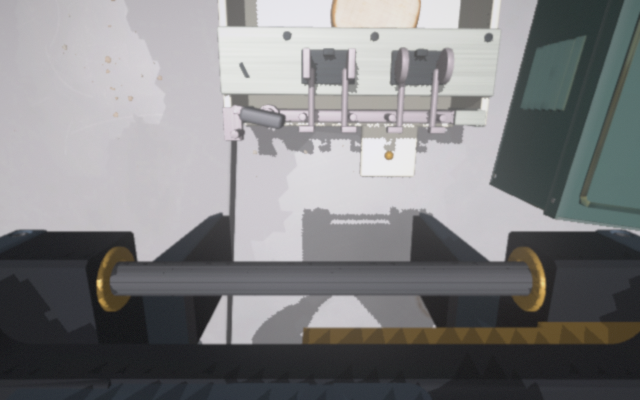

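View pics/w2.png

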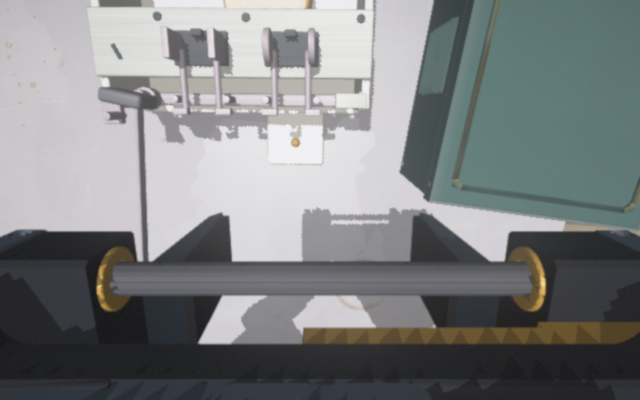

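w1: header plate corners at about (219,28),(500,30), square catch at (329,66), round at (426,66), handle at (264,117), mark at (244,70). w2 shows the same shifted to about (196,45), (290,47), (125,98), (115,50). I'll zoom in for precision.

Run:
```python
import cv2,numpy as np
a=cv2.imread('pics/w1.png')[15:145,210:510];b=cv2.imread('pics/w2.png')[0:130,80:380]
z=lambda i:cv2.resize(i,None,fx=2.6,fy=2.25,interpolation=cv2.INTER_CUBIC)
o=np.vstack([z(a),z(b)])
for k in range(0,300,50): cv2.line(o,(int(k*2.6),0),(int(k*2.6),6),(0,0,255),1);cv2.line(o,(int(k*2.6),293),(int(k*2.6),299),(0,0,255),1)
print(o.shape);cv2.imwrite('pics/crop2.png',o)
```

```text
(584, 780, 3)
```

View pics/crop2.png

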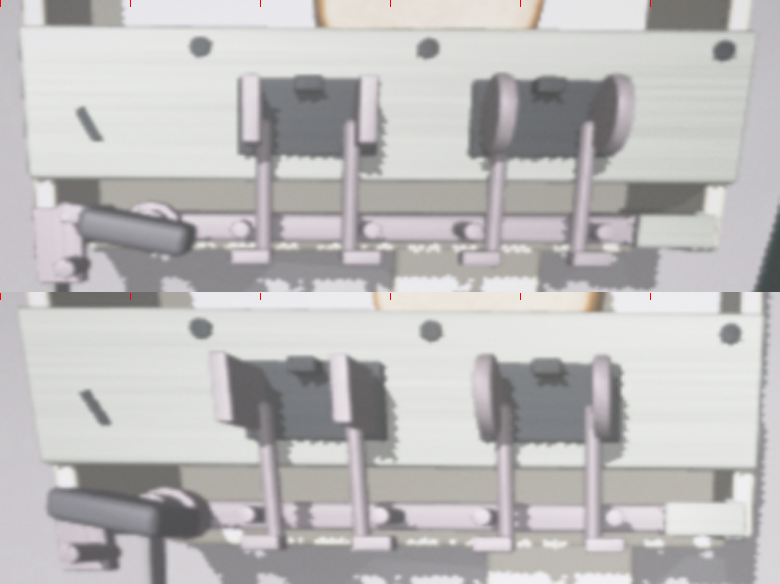

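```bash
cat > meas.py <<'E'
from h import *
A=load('pics/w1.npz');B=load('pics/w2.npz')
pa=lambda p:(210+p[0]/2.6-.3,15+p[1]/2.25-.3);pb=lambda p:(80+p[0]/2.6-.3,(p[1]-292)/2.25-.3)
P=dict(TL=((20,27),(18,310)),TR=((755,30),(765,311)),BR=((737,182),(758,466)),BL=((33,178),(42,461)),
r1=((201,47),(201,329)),r2=((428,48),(431,331)),r3=((725,51),(731,334)),mark=((90,124),(96,408)),
sq=((310,107.5),(282,388)),sqL=((251,107),(222,388)),sqR=((369,108),(342,388)),rd=((561,113),(543,395)),
hL=((83,222),(50,503)),hR=((188,241),(157,521)),hc=((136,228),(103,510)))
X={}
for k,(a,b) in P.items():
    X[k],e=tri([(A,pa(a)),(B,pb(b))]);print(k,X[k],np.array(e))
# pen pose from plate points on z=.106
from scipy.optimize import least_squares
loc=dict(TL=(-.02,.13),TR=(-.02,-.13),BR=(-.08,-.13),BL=(-.08,.13))
# the plate's x-extent offset unknown -> free parameter dx
def tf(q,l): c,s=np.cos(q[2]),np.sin(q[2]);return np.array([q[0]+c*l[0]-s*l[1],q[1]+s*l[0]+c*l[1]])
def res(q): return np.r_[tuple(np.r_[proj(A,[*tf(q,l),.106])-pa(P[k][0]),proj(B,[*tf(q,l),.106])-pb(P[k][1])] for k,l in loc.items())]
s=least_squares(res,[.52,.27,np.radians(65)])
q=s.x;print('q',q[:2],np.degrees(q[2]),'rms px',np.sqrt(np.mean(s.fun**2)))
Ri=np.array([[np.cos(q[2]),np.sin(q[2])],[-np.sin(q[2]),np.cos(q[2])]])
for k in X: print(k,'pen frame',Ri@(X[k][:2]-q[:2])*1e3, 'z',X[k][2]*1e3)
E
python3 meas.py
```

```text
TL [0.393  0.3355 0.1047] [0.0003 0.0003]
TR [0.6281 0.2258 0.1012] [0.0004 0.0004]
BR [0.6021 0.1718 0.1044] [0.0004 0.0004]
BL [0.3697 0.2819 0.1084] [0.0003 0.0003]
r1 [0.4473 0.3018 0.1066] [0. 0.]
r2 [0.5193 0.2677 0.1062] [0.0001 0.0001]
r3 [0.6132 0.2226 0.1066] [0. 0.]
mark [0.3981 0.292  0.1067] [0.0001 0.0001]
sq [0.47   0.2616 0.1401] [0.0002 0.0002]
sqL [0.4528 0.2697 0.1403] [0.0003 0.0003]
sqR [0.4873 0.2535 0.1399] [0.0001 0.0001]
rd [0.5444 0.2253 0.1342] [0.0003 0.0003]
hL [0.3864 0.2551 0.1524] [0.0002 0.0002]
hR [0.4142 0.2348 0.1536] [0.0001 0.0001]
hc [0.4009 0.2457 0.1535] [0.0004 0.0004]
q [0.5188 0.2988] 64.75103513535052 rms px 1.2484496659115074
TL pen frame [-20.502  129.4597] z 104.66545859671177
TR pen frame [ -19.3588 -130.0034] z 101.21678928666604
BR pen frame [ -79.3325 -129.5263] z 104.4470941881933
BL pen frame [-78.8578 127.6594] z 108.38146511583538
r1 pen frame [-27.8211  65.9703] z 106.59539903406538
r2 pen frame [-27.9348 -13.6744] z 106.16066699268428
r3 pen frame [ -28.6736 -117.8897] z 106.64828588602673
mark pen frame [-57.6058 106.3268] z 106.7445502125748
sq pen frame [-54.4628  28.2765] z 140.08235263893164
sqL pen frame [-54.4884  47.3361] z 140.30303267498573
sqR pen frame [-54.4397   9.1853] z 139.87982780840568
rd pen frame [-55.5572 -54.5448] z 134.20948271479324
hL pen frame [-96.0263 101.0907] z 152.41329949991248
hR pen frame [-102.5013   67.35  ] z 153.61689846889067
hc pen frame [-98.2668  83.9915] z 153.4937688214706
```

Everything agrees with the drawing once the cage origin sits 20 mm further to −x: catches at y = 28 and −54.5, handle axis at (−78,84), mark at (−38,106), heights 106, 140 and 153 mm. The handle starts at about 0.19 rad. Next I turn it.

```bash
cat >> h.py <<'E'
PHI=64.75
_c,_s=np.cos(np.radians(PHI)),np.sin(np.radians(PHI)); RP=np.array([[_c,-_s],[_s,_c]])
PEN=np.array([.5188,.2988])+RP@[-.0195,0]
pen=lambda x,y:PEN+RP@[x,y]
HINGE=pen(-.08,-.1)
def handle(swing=0): a=np.radians(PHI+90)+swing; return HINGE+.185*np.array([np.cos(a),np.sin(a)])
def st(m): print(m,'t',round(ctrl.current_t(),2),'F',ctrl.current_contact_force(),'grip',round(ctrl.current_grip_width()*91,1),round(ctrl.current_grasp_force(),1))
E
python3 - <<'E'
from h import *
print(PEN,HINGE,handle(),pen(-.035,-.055),pen(-.035,.028))
h=handle();a0=PHI-np.degrees(.19);a1=PHI-np.degrees(1.1)
for s in np.linspace(0,1.45,8):
    q=ctrl.ik([*handle(s),.125],down(a1+np.degrees(s)));print(round(s,2),q)
R=down(a0)
print(ctrl.ik([*h,.125],R))
ctrl.command_gripper(.55)
ctrl.goto([*h,.21],R); st('above')
print(ctrl.move_l([*h,.125],vel=.08,contact_N=8)); st('down')
ctrl.command_gripper(0.);st('grip')
for a in np.linspace(a0,a1,4)[1:]:
    ctrl.goto([*h,.125],down(a));st(a)
ctrl.sleep(.4)
ctrl.command_gripper(.5);ctrl.move_l([*h,.25],vel=.2)
snap('wrist','pics/w3.png');snap('side','pics/s3.png');st('end')
E
```

```text
[0.5105 0.2812] [0.5668 0.1661] [0.3995 0.2451] [0.5453 0.226 ] [0.4702 0.2615]
0.0 [ 24.2214  22.9694 104.7464  -0.      52.2843  22.4968]
0.21 [ 20.5872  21.0677 108.5263  -0.      50.4061   6.9942]
0.41 [ 15.9381  19.6763 111.2488  -0.      49.0749  -9.5233]
0.62 [ 10.6343  18.9351 112.6826  -0.      48.3823 -26.6956]
0.83 [  5.2475  18.932  112.6885  -0.      48.3795 -43.9508]
1.04 [  0.395   19.6675 111.2659  -0.      49.0666 -60.6717]
1.24 [ -3.4671  21.0541 108.5531  -0.      50.3929 -76.4022]
1.45 [ -6.1415  22.9522 104.7807  -0.      52.2671 -90.945 ]
[ 24.2214  22.9694 104.7464  -0.      52.2843 -29.6424]
above t 4.27 F [-0.0641 -0.4472  0.0019] grip 50.2 0.0
False
down t 5.47 F [ 0.365   0.0136 -0.0878] grip 50.2 0.0
grip t 6.14 F [-0.3629 -0.6587  1.2852] grip 12.1 30.0
36.484082106879384 t 6.54 F [-0.3266  0.0716  0.8478] grip 11.5 30.0
19.104362321244416 t 6.94 F [0.4685 0.0214 3.03  ] grip 12.0 30.0
1.7246425356094406 t 7.34 F [-0.0763  0.9086  2.6327] grip 11.9 30.0
end t 9.3 F [-0.0599  0.0862  0.2303] grip 45.7 0.0
```

Run:
```python
from h import *
c=load('pics/w3.npz');print(proj(c,[*handle(),.153]),proj(c,[*pen(-.038,.1063),.106]))
im=cv2.imread('pics/w3.png');s=cv2.imread('pics/s3.png')[200:290,260:380]
cv2.imwrite('pics/v3.png',np.hstack([cv2.resize(im,(480,300)),cv2.resize(s,(320,300))]))
```

```text
[322.0257 197.2125] [321.9978 130.4511]
```

View pics/v3.png

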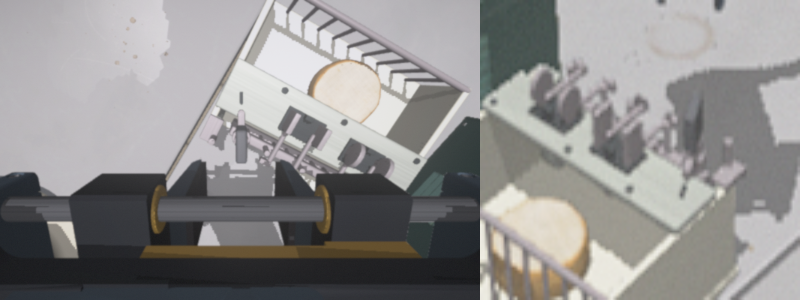

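The paddle (241,135 in the left panel) now lies in line with the mark (240,98), so the handle is set. Next come the catches: round first, then square.

Run:
```python
from h import *
R=down(PHI-90)
for n,y in(('round',-.055),('square',.028)):
    p=pen(-.035,y)
    ctrl.goto([*p,.22],R);ctrl.command_gripper(.66);st(n+' above')
    hit=ctrl.move_l([*p,.114],vel=.1,contact_N=8);st(f'down {hit} {ctrl.current_tool_pos()}')
    if hit: ctrl.move_l([*p,.22]);break
    ctrl.command_gripper(0.);ctrl.sleep(.3);st('squeezed')
    ctrl.command_gripper(.5);ctrl.move_l([*p,.22],vel=.2)
st('end')
```

```text
round above t 10.39 F [-0.1341 -0.2844  0.0082] grip 60.2 0.0
down False [0.5457 0.2261 0.1146] t 11.6 F [0.5475 0.05   0.2995] grip 60.2 0.0
squeezed t 12.58 F [-2.0578 -0.0345  7.3041] grip 21.1 30.0
square above t 14.7 F [0.6836 0.3167 0.126 ] grip 59.6 0.0
down False [0.4705 0.2616 0.1145] t 15.91 F [-0.0268  0.1316  0.5987] grip 60.2 0.0
squeezed t 16.89 F [-1.7977  0.6338  8.2145] grip 21.3 30.0
end t 18.14 F [-0.2935 -0.4078 -0.0092] grip 45.5 0.0
```

Both catches are squeezed to about 21–22 mm. Next, grip the handle and swing the gate out.

Run:
```python
from h import *
a1=PHI-np.degrees(1.1);h=handle()
ctrl.goto([*h,.22],down(a1))
print(ctrl.move_l([*h,.125],vel=.1,contact_N=8))
ctrl.command_gripper(0.);st('grip')
for i,s in enumerate(np.linspace(0,1.45,18)[1:]):
    ctrl.move_l([*handle(s),.125],vel=.08,ori=down(a1+np.degrees(s)))
    st(round(s,2))
    if np.linalg.norm(ctrl.current_contact_force())>40 or ctrl.current_grip_width()*91<9: print('STOP');break
ctrl.sleep(.5);st('end');snap('side','pics/s4.png');snap('scene','pics/c4.png')
a=cv2.imread('pics/s4.png')[150:310,220:460];b=cv2.imread('pics/c4.png')[120:280,200:440]
cv2.imwrite('pics/v4.png',np.hstack([cv2.resize(x,(400,267),interpolation=cv2.INTER_CUBIC)for x in(a,b)]))
```

```text
False
grip t 20.37 F [-0.3196  0.4073  2.3038] grip 11.8 30.0
0.09 t 20.72 F [-1.5598 -0.0629  2.3848] grip 11.6 30.0
0.17 t 21.07 F [-2.1543  0.9126  4.0573] grip 11.9 30.0
0.26 t 21.42 F [-2.4763  1.0383  4.9118] grip 11.6 30.0
0.34 t 21.77 F [-3.1317  0.3966  6.5317] grip 11.7 30.0
0.43 t 22.12 F [-4.0405  1.7357  6.5416] grip 12.0 30.0
0.51 t 22.47 F [-3.5605  0.7955  7.4472] grip 12.0 30.0
0.6 t 22.82 F [-3.6672  0.2367  8.6397] grip 12.0 30.0
0.68 t 23.17 F [-4.7074  0.3942  9.2834] grip 11.7 30.0
0.77 t 23.52 F [-5.8407 -0.761  10.5392] grip 12.1 30.0
0.85 t 23.87 F [-4.9123 -2.3869 10.8564] grip 11.8 30.0
0.94 t 24.22 F [-4.8619 -0.0007  9.8695] grip 11.8 30.0
1.02 t 24.57 F [-6.3041 -2.9611 10.0249] grip 12.2 30.0
1.11 t 24.92 F [-5.8773 -2.6859 10.464 ] grip 11.6 30.0
1.19 t 25.27 F [-6.5844 -3.339  11.5495] grip 11.9 30.0
1.28 t 25.62 F [-5.6479 -4.9675  9.9202] grip 11.8 30.0
1.36 t 25.97 F [-5.9586 -5.661  10.7945] grip 11.8 30.0
1.45 t 26.32 F [-5.7282 -4.786  10.2606] grip 11.2 30.0
end t 26.82 F [-4.9922 -5.6131  8.6996] grip 11.6 30.0
```

View pics/v4.png

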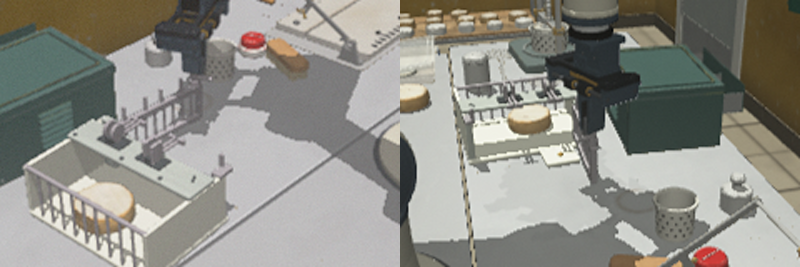

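The gate stands wide open in the grip, both catches stay squeezed, and the cheese and bystanders are untouched. Handing in.

```bash
python3 -c "
from bench import ctrl
print(ctrl.sign_off())"
```

```text
the job is handed in; nothing more can be done
None
```

I turned the handle to the mark, squeezed the round catch and then the square one, and handed in with the gripper holding the gate open at about 1.45 rad (83°); I haven't seen the judge's verdict.

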